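# Lever the gate rail's holes into line with the drift and swap in the locking bolt

## Task

The safety gate's rail has been pulled out to width, but the holes of the extension tube inside still have to be brought into line with the rail's two bolt holes. Feel with the tip of the tapered drift where a tube hole lies partly under a bolt hole, ease the drift down there until its collar is all but down on the rail so that it levers the tube into line, then draw it out, stand it back in a hole of the fittings tray and put the knob bolt in its place, fully home. Work by feel and never force the drift or the bolt, do not push the rail or the tube with the gripper itself, and leave the mug, the bottle and the pacifier case where they are.

Things in the scene. Friction and masses are not known exactly. Their poses are not given: they have to be found in the camera images.
- rail: white steel rail of a child safety gate lying level on two rubber pads, 40 mm wide (x), 50 mm high, top face at height 62 mm; fixed, it does not budge. Origin on the sideboard under the point half-way between its two bolt holes; its y axis runs along the rail, from y = -305 mm to its open mouth at y = +75 mm
- rail_hole0 (a point): centre of the mouth of one of two round 15 mm bolt holes in the rail's top face (at its y = +30 mm), axes as the rail's. From this face down: rail wall 3 mm, gap 0.5 mm, extension tube wall 3 mm, then open to 44 mm down. At the start tube wall blocks all or part of it, as a rule; a tube hole partly under it shows as a dark crescent. The bolt may go in either bolt hole
- rail_hole1 (a point): centre of the mouth of the other, equal bolt hole, 60 mm from rail_hole0 along the rail (at its y = -30 mm)
- rail_mouth (a point): the rail's open end, middle of its top edge. Here the bare steel extension tube, 33 mm wide, comes out; it slides along the rail's y, held by friction against about 7 N, and stays where it is left. Its top wall has a row of 15 mm holes 40 mm apart. How far it is out is not measured: some tube hole lies 0 to 10 mm from one of the two bolt holes, towards +y or towards -y of it
- drift_grip (a point): tapered drift, about 0.14 kg: centre of its orange square handle, 20 x 20 mm (faces square to x and y), 50 mm high, z up to its butt. Below it a steel collar 28 mm across, 4 mm thick (underside 29 mm below this point), then a 44 mm steel blade: 14 mm across for 10 mm, then tapering evenly over 34 mm to a 3 mm tip. Stands in one hole of the tray, collar on the tray
- drift_tip (a point): the middle of the drift's tip, 73 mm below drift_grip. Of the four points 5 mm (within 1) to the +y and -y side, along the rail, of the middles of the two bolt holes, it passes both walls at one or two, those where the nearest tube hole is on that side of that bolt hole; at the others it stops on tube wall 3.5 mm down
- bolt_grip (a point): knob bolt, about 0.06 kg: centre of its black round knob, 25 to 28 mm across and 19 mm high, on a steel flange 28 mm across and 3 mm thick (underside 12.5 mm below this point), with a 12 mm shank 30 mm long below, its end bevelled 2 mm. Stands in the other hole of the tray, flange on the tray
- bolt_tip (a point): the middle of the end of the bolt's shank, 42.5 mm below bolt_grip
- tray_hole0 (a point): grey fittings tray, a fixed block 64 x 150 mm and 52 mm high; this is the centre of the mouth of one of its two 20 mm through holes, in its top face; axes as the tray's, y along its length. The holes are 76 mm apart, each 37 mm from the tray's end
- tray_hole1 (a point): the mouth of the tray's other hole, 76 mm along the tray's +y from tray_hole0
- mug: white mug, 80 mm across, 90 mm high, with a handle; origin at the centre of its underside. Bystander
- bottle: pastel green bottle, 60 mm across, 150 mm high; origin at the centre of its underside. Bystander
- pacifier_case: pale blue round pacifier case, 68 mm across, 52 mm high with its loop; origin at the centre of its underside. Bystander

How it is judged:
On the way, in this order (a step that is already met when the one before it is completed fails the run):
1. the drift is down in a bolt hole of the rail, its collar within 5 mm of the rail, so that its full width fills both holes (((z of drift_tip in the frame of rail_hole0 below -0.039 m and horizontal distance between drift_tip and rail_hole0 below 0.004 m) or (z of drift_tip in the frame of rail_hole1 below -0.039 m and horizontal distance between drift_tip and rail_hole1 below 0.004 m))), for 0.2 s.
2. the bolt is fully home in a bolt hole of the rail (((z of bolt_tip in the frame of rail_hole0 below -0.028 m and horizontal distance between bolt_tip and rail_hole0 below 0.004 m) or (z of bolt_tip in the frame of rail_hole1 below -0.028 m and horizontal distance between bolt_tip and rail_hole1 below 0.004 m))), for 0.2 s.
At the end, for the whole second after the job is handed in: the bolt stands upright (within 0.08 rad) in one of the rail's bolt holes with its flange within 2 mm of the rail, the drift stands upright (within 0.15 rad) in a hole of the tray with its collar within 4 mm of the tray, both at rest and let go (((z of bolt_tip in the frame of rail_hole0 below -0.028 m and horizontal distance between bolt_tip and rail_hole0 below 0.004 m) or (z of bolt_tip in the frame of rail_hole1 below -0.028 m and horizontal distance between bolt_tip and rail_hole1 below 0.004 m)) and angle between bolt_tip's own z axis and vertical below 0.08 rad and ((horizontal distance between drift_tip and tray_hole0 below 0.008 m and z of drift_tip in the frame of tray_hole0 below -0.04 m) or (horizontal distance between drift_tip and tray_hole1 below 0.008 m and z of drift_tip in the frame of tray_hole1 below -0.04 m)) and angle between drift_tip's own z axis and vertical below 0.15 rad and linear speed of each of bolt, drift below 0.02 m/s); the robot touches nothing.
It fails at once if the drift is forced: more than 40 N between it and the rail or its extension tube (contact force between drift and rail above 40 N).
It fails at once if the bolt is forced: more than 40 N between it and the rail or its extension tube (contact force between bolt and rail above 40 N).
It fails at once if the gripper itself pushes the rail or the extension tube with more than 15 N (contact force between any of the fingers, the arm and rail above 15 N).
It fails at once if the mug, the bottle or the pacifier case is moved more than 15 mm (distance of any of mug, bottle, pacifier_case from where it was at the start of the episode above 0.015 m).
It also fails if it takes over 72 s, if anything falls off the work surface, if the arm or the gripper's body presses on something with over 40 N, if the wrist force passes 120 N, or if a joint passes its speed limit or range.

## Robot

A 6-joint arm with a two-finger parallel gripper is mounted at the origin on the work surface. World frame = base frame: x ahead of the robot, y to its left, z up, the work surface at z = 0. Lengths are in m, angles in rad, forces in N, time in s.
With the tool pointing down it reaches from about 0.35 to 0.8 m from the base axis. Payload 7.3 kg.
Tool frame: the origin (TCP) lies where the fingers leave the gripper's body, on its centre line; the fingertips stand 73 mm ahead of it and the grasp point (between the pads) lies 54 mm ahead of it (tip_extent is the distance from the TCP to the fingertips, in m); z points along the fingers, y is the line along which they close (so a half turn about z gives the same grasp; the last joint's range is limited). The gripper opens to 85 mm and grips with 20 to 120 N. Pads are 22 mm wide; open, the fingers measure 114 mm over their backs; the gripper's body (76 mm by 85 mm) begins 54 mm behind the grasp point. The pads swing forward as they close: fully open they stand 13 mm farther back than shut.
Start: joints at [1.196, 0.342, 1.524, -0, 1.275, -0.146], TCP at [0.119, 0.511, 0.304] pointing down, gripper open.
Joint ranges: [-2.53, 2.53], [-0.77, 2.02], [0.04, 2.7], [-1, 4.14], [0.28, 2.66], [-3.11, 3.11]. Speed limits (rad/s): [2.57, 2.57, 3.14, 3.14, 3.14, 3.14].

## Interface

Orientations are given as a rotation vector (axis times angle).
In Python, from station import get_obs, grab_frame, finish_job, tip_extent gives the robot as it stands.
- The arm moves only by the shell command python3 -m jog 'ROWS'. ROWS is JSON, a list of rows, each a list of 3 entries, a list of its own where there are three numbers: the opening, from 0 (shut) to 1 (fully open), then the shift along the tool's x, y, z each as a share of 20 cm, from -1 to 1, then the turn, a rotation vector about the tool's x, y, z each as a share of 360 degrees, from -1 to 1. In form: [[hand, [dx, dy, dz], [wx, wy, wz]], ...]. A call has 1 to 5 rows; each row is the pose to reach, as a shift and turn from the pose commanded when the call began, along the tool's axes at that moment, turning the shorter way round; what a row does not reach only later rows make up. A row lasts 1/8 s, in which the tool goes at most 62.5 mm and 10.7 degrees, less where a joint would pass 70% of its speed; a pose out of reach is approached as far as the arm can. A call with a number of a shift or a turn outside -1 to 1 is refused whole. A call with a gripper value outside its range is refused whole. The fingers move at their own pace and stop on an object; the grip force is fixed at half the most. Time passes only in rows, so rows that repeat a pose let the fingers close. It gives the time, the measured TCP pose, the force, the opening and the grip force at its end, in the units of the state.
- get_obs(): the state, without advancing time (a new reading comes with each control period).
- grab_frame(name): name is "scene" or "side" or "wrist"; returns a dict with "image" (384x512x3 uint8, blue, green, red), "fx", "fy", "cx", "cy" (pixels), "origin" and "orientation" of the camera in the world. Camera axes: x right, y up, looking along -z (the intrinsics and any distortion apply to the point x, -y, -z); pixel columns grow to the right and rows downward; lengths in m; the calibration is good to about 2 mm. The wrist camera is an equidistant fisheye: a pixel r from the principal point sees the ray r / f radians off the axis. A picture is of the moment at which its call begins. There is no depth.
- finish_job(): hands the job in; it is judged then, once.
The state is a dict: "time": time; "joints": joint angles; "dq": joint speeds; "tau": joint torques, N m; "tcp_pos": TCP position; "ee_rot": TCP orientation; "contact_force": force on the tool from outside, world axes, zero at the start; "moment": the same for the moment, N m; "opening": finger opening in m; "grip_force": force on a finger pad.
Only numpy, scipy, OpenCV 4.12 (cv2) and the standard library are available. Lean on these libraries where they do the work, as an engineer would, in place of code of your own. Each camera call takes 0.05 s, during which the arm holds its last target. There are 200 camera calls.

## Working session

There is one attempt and no reset: what is moved stays moved. The work goes in short steps, Python scripts to look and compute and a shell command to move; the robot and the scene stay as the last step left them, time stands still between calls to the robot, and variables do not carry over. Pictures are saved under pics/ and viewed, at most 10 in all, crops included, and the job is handed in when it is done.

```bash
ls; mkdir -p pics
cat > h.py <<'E'
import numpy as np, cv2
from scipy.spatial.transform import Rotation as R
from station import get_obs, grab_frame
def rot(o):
    o=np.array(o,float)
    if o.shape==(3,3): return o
    return R.from_rotvec(o).as_matrix() if o.size==3 else R.from_quat(o).as_matrix()
def ray(f,u,v,fish=False):
    x=(u-f["cx"])/f["fx"]; y=(v-f["cy"])/f["fy"]
    if fish:
        r=np.hypot(x,y); s=np.sin(r)/max(r,1e-9); d=np.array([x*s,-y*s,-np.cos(r)])
    else: d=np.array([x,-y,-1.])
    return np.array(f["origin"]),rot(f["orientation"])@d
def plane(f,u,v,z,fish=False):
    o,d=ray(f,u,v,fish); return o+d*(z-o[2])/d[2]
def project(f,p,fish=False):
    q=rot(f["orientation"]).T@(np.array(p)-f["origin"]); x,y,z=q[0],-q[1],-q[2]
    if fish:
        r=np.hypot(x,y); t=np.arctan2(r,z); x,y=x/r*t,y/r*t
    else: x,y=x/z,y/z
    return f["cx"]+f["fx"]*x, f["cy"]+f["fy"]*y
E
python3 - <<'E'
from h import *
import pickle
F={}
for n in("scene","side","wrist"):
    F[n]=f=grab_frame(n); cv2.imwrite(f"pics/{n}0.png",f["image"]); print(n,f["fx"],f["cx"],f["cy"],f["origin"],f["orientation"])
pickle.dump(F,open("f0.pkl","wb")); print(get_obs())
c=np.hstack([F["scene"]["image"],F["side"]["image"]])
cv2.imwrite("pics/sceneL.png",cv2.resize(F["scene"]["image"],(800,600),interpolation=cv2.INTER_CUBIC))
cv2.imwrite("pics/sideL.png",cv2.resize(F["side"]["image"],(800,600),interpolation=cv2.INTER_CUBIC))
E
```

```text
pics
scene 363.6036540615293 259.6867261977241 187.15050116522238 [ 1.31804231 -0.47060161  0.81015216] [0.79223316 0.41711125 0.92213363]
side 433.7438467987464 250.08906023083256 191.98135351130765 [-0.18411001 -0.74031039  0.70847111] [ 0.97956713 -0.41840506 -0.74686517]
wrist 297.3186396354542 260.8534018427673 188.00469131032483 [0.04015307 0.52912995 0.37450699] [-0.27561974 -0.21521168  1.32899271]
{'time': 0.15, 'joints': array([ 1.19599822e+00,  3.42565456e-01,  1.52476224e+00, -4.90055553e-05,
        1.27538249e+00, -1.45989129e-01]), 'dq': array([ 0.00179267, -0.00123161, -0.00373076,  0.00029701,  0.00265848,
        0.00067342]), 'tau': array([ 1.63858349e-03, -4.33907855e+01, -2.46148628e+01, -2.43266595e-04,
        5.68404837e-03, -2.97740200e-05]), 'tcp_pos': array([0.1189892 , 0.51113275, 0.30339646]), 'ee_rot': array([-3.58578755e-01, -3.12081713e+00,  1.71507065e-03]), 'contact_force': array([-0.26016802,  0.45026794, -0.64109301]), 'moment': array([ 0.04630094, -0.04451022, -0.01963952]), 'grip_force': 0.0, 'opening': 0.08533177092395525}
```

View pics/sceneL.png

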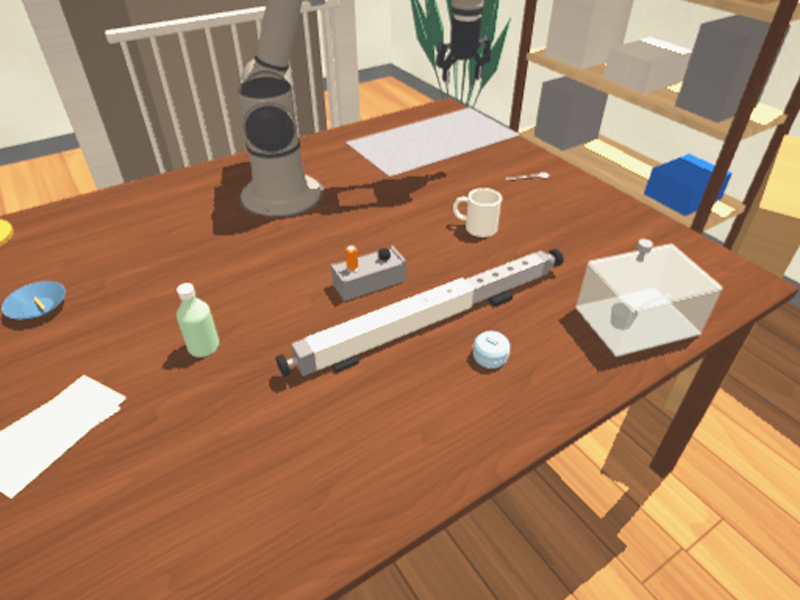

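View pics/sideL.png

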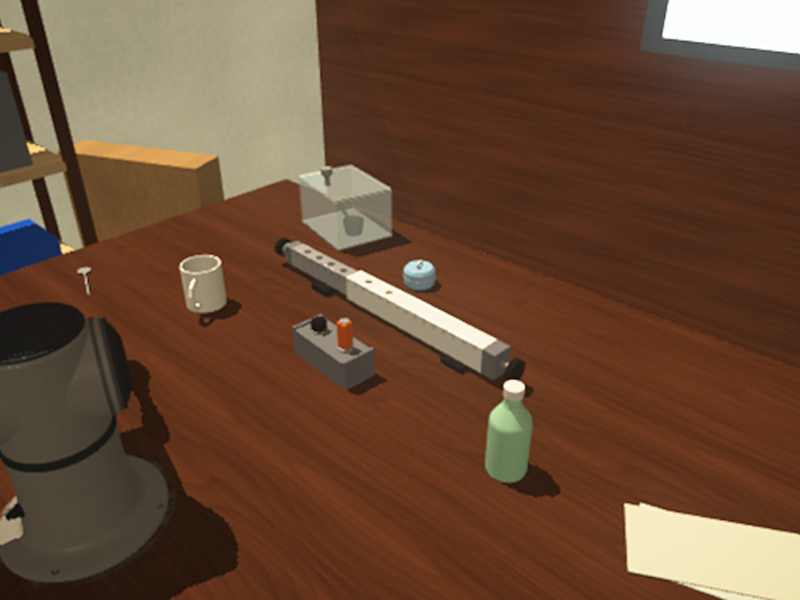

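Both views show the tray, with the orange drift at scene (351,258) and side (345,333) and the black bolt at scene (384,255) and side (318,324). The rail mouth is at about scene (472,283) and side (349,272), and the rail holes at about side (368,282) and (389,292). These are pixels in the 800-wide pictures.

Run:
```python
from h import *
import pickle
F=pickle.load(open("f0.pkl","rb"));k=.64
S,D=F["scene"],F["side"]
def tri(a,b):
    o1,d1=ray(S,a[0]*k,a[1]*k);o2,d2=ray(D,b[0]*k,b[1]*k)
    A=np.stack([d1,-d2],1);t=np.linalg.lstsq(A,o2-o1,rcond=None)[0]
    p,q=o1+d1*t[0],o2+d2*t[1]; return ((p+q)/2).round(3),np.linalg.norm(p-q).round(4)
print("drift",tri((351,258),(345,333)))
print("bolt",tri((384,255),(318,324)))
print("mouth",tri((472,283),(349,272)))
for h in((447,290),(424,299)): print("hS",plane(S,h[0]*k,h[1]*k,.062))
for h in((368,282),(389,292)): print("hD",plane(D,h[0]*k,h[1]*k,.062))
for n,a,b,z in(("mug",(484,212),(203,284),.045),("bottle",(199,330),(508,440),.07),("case",(491,350),(420,275),.03)): print(n,plane(S,a[0]*k,a[1]*k,z),plane(D,b[0]*k,b[1]*k,z))
o=get_obs();T=R.from_rotvec(o["ee_rot"]).as_matrix();print(T.round(3))
c=T.T@(np.array(F["wrist"]["origin"])-o["tcp_pos"]);print("cam in tool",c, (T.T@rot(F["wrist"]["orientation"])).round(3))
```

```text
drift (array([ 0.457, -0.03 ,  0.081]), np.float64(0.0009))
bolt (array([0.464, 0.047, 0.062]), np.float64(0.0014))
mouth (array([0.642, 0.152, 0.058]), np.float64(0.0022))
hS [0.63525564 0.0908687  0.062     ]
hS [0.63228418 0.03582533 0.062     ]
hD [0.63395831 0.09092285 0.062     ]
hD [0.63297975 0.03340907 0.062     ]
mug [0.43082651 0.35962807 0.045     ] [0.42575853 0.35285551 0.045     ]
bottle [ 0.48222198 -0.36785165  0.07      ] [ 0.4357534  -0.37522126  0.07      ]
case [0.79177613 0.0794272  0.03      ] [0.76950219 0.07259394 0.03      ]
[[-0.974  0.227 -0.   ]
 [ 0.227  0.974 -0.001]
 [ 0.    -0.001 -1.   ]]
cam in tool [ 0.08087179 -0.00043123 -0.0711007 ] [[-0.001  0.948  0.319]
 [ 1.     0.     0.002]
 [ 0.001  0.319 -0.948]]
```

```bash
python3 -m jog '[[1,[-0.83,-0.63,0],[0,0,0]],[1,[-0.83,-0.63,0],[0,0,0]],[1,[-0.83,-0.63,0],[0,0,0]],[1,[-0.83,-0.63,0],[0,0,0]],[1,[-0.83,-0.63,0],[0,0,0]]]'
python3 -m jog '[[1,[-0.83,-0.63,0],[0,0,0]],[1,[-0.83,-0.63,0],[0,0,0]],[1,[-0.83,-0.63,0],[0,0,0]],[1,[-0.83,-0.63,0],[0,0,0]],[1,[-0.83,-0.63,0],[0,0,0]]]'
python3 -m jog '[[1,[-0.83,-0.63,0],[0,0,-0.0365]],[1,[-0.83,-0.63,0],[0,0,-0.0365]],[1,[-0.83,-0.63,0],[0,0,-0.0365]],[1,[-0.83,-0.63,0],[0,0,-0.0365]],[1,[-0.83,-0.63,0],[0,0,-0.0365]]]'
python3 - <<'E'
from h import *
import pickle
f=grab_frame("wrist");pickle.dump(f,open("f1.pkl","wb"));cv2.imwrite("pics/w1.png",cv2.resize(f["image"],(800,600),interpolation=cv2.INTER_CUBIC))
print(get_obs()["tcp_pos"],get_obs()["ee_rot"])
E
```

```text
time: 0.78
tcp_pos: [0.2529, 0.3501, 0.3039]
ee_rot: [-0.363, -3.12, -0.0]
contact_force: [1.1, 0.7, 0.5]
opening: 0.0855
grip_force: 0.0
time: 1.4
tcp_pos: [0.3858, 0.1906, 0.3036]
ee_rot: [-0.361, -3.12, -0.0]
contact_force: [-0.2, 0.1, -0.1]
opening: 0.0856
grip_force: 0.0
time: 2.02
tcp_pos: [0.519, 0.0307, 0.3033]
ee_rot: [-0.0, -3.141, -0.001]
contact_force: [-0.6, 0.4, -0.4]
opening: 0.0853
grip_force: 0.0
[0.51819332 0.03158815 0.30334372] [ 1.59120275e-03 -3.14028332e+00 -1.37428370e-03]
```

View pics/w1.png

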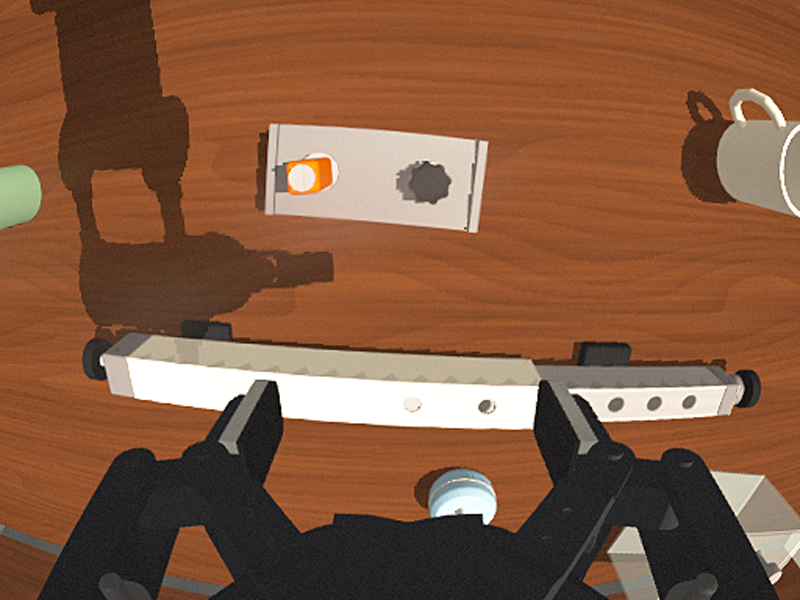

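The wrist view shows the tray with its corners at about (268,124), (487,141), (477,233), (266,213). The drift handle is at (309,174), the bolt at (430,182), and the two bolt holes at (412,405) and (487,406), the latter with a dark part. I'll measure these and zoom in.

Run:
```python
from h import *
import pickle
f=pickle.load(open("f1.pkl","rb"));k=.64;im=f["image"]
P=lambda u,v,z:plane(f,u*k,v*k,z,True)
for h in((412,405),(487,406)):print("hole",P(*h,.062))
for c in((268,124),(487,141),(477,233),(266,213)):print("tray",P(*c,.052))
print("mouth edges", P(543,430,.062),P(538,383,.062))
hsv=cv2.cvtColor(im,cv2.COLOR_BGR2HSV)
g=cv2.cvtColor(im,cv2.COLOR_BGR2GRAY)
# butt top (white) of the drift and its corners
print("butt",P(302,178,.106)); print("bolt top",P(432,181,.074))
# rail top edges
for z,pts in((.062,((300,419),(500,427))),(.062,((200,361),(480,380)))):
  for p in pts: print("edge",P(*p,z))
def crop(x0,y0,x1,y1,s): return cv2.resize(im[y0:y1,x0:x1],None,fx=s,fy=s,interpolation=cv2.INTER_CUBIC)
a=crop(165,75,315,150,5);b=crop(245,240,395,285,5)
cv2.imwrite("pics/c1.png",np.vstack([a,b]))
```

```text
hole [0.63525469 0.03310776 0.062     ]
hole [0.63726062 0.09294656 0.062     ]
tray [ 0.42084655 -0.06781515  0.052     ]
tray [0.43537411 0.08446521 0.052     ]
tray [0.50070223 0.07906415 0.052     ]
tray [ 0.48476244 -0.07218606  0.052     ]
mouth edges [0.66365715 0.14338946 0.062     ] [0.61735173 0.13279884 0.062     ]
butt [ 0.45683124 -0.03174074  0.106     ]
bolt top [0.46233589 0.04551443 0.074     ]
edge [ 0.65083659 -0.05841621  0.062     ]
edge [0.65839582 0.10557006 0.062     ]
edge [ 0.60009278 -0.1383468   0.062     ]
edge [0.61314456 0.08560068 0.062     ]
```

View pics/c1.png

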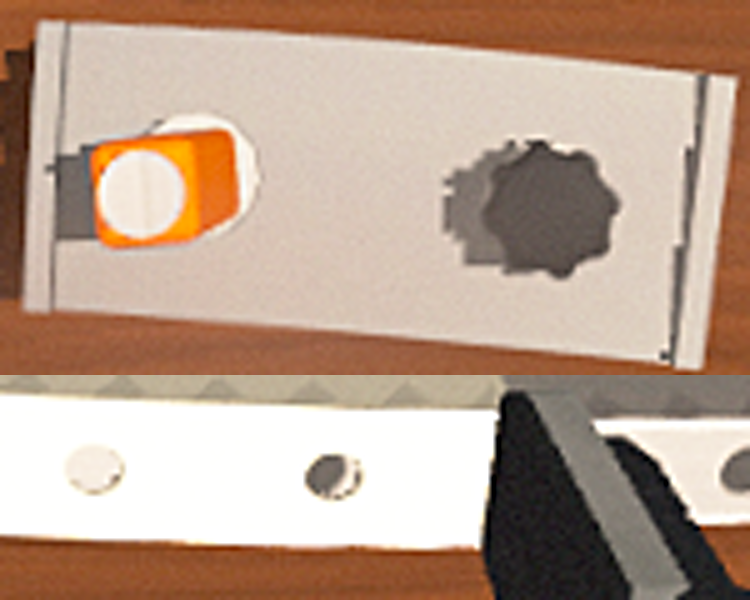

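Run:
```python
from h import *
import pickle
f=pickle.load(open("f1.pkl","rb"));im=f["image"]
hsv=cv2.cvtColor(im,cv2.COLOR_BGR2HSV)
C=[(91,148),(188,135),(201,238),(104,249)]
Q=[plane(f,165+x/5,75+y/5,.106,True) for x,y in C]
for i in range(4): d=Q[(i+1)%4]-Q[i]; print(Q[i][:2].round(4),np.linalg.norm(d).round(4),np.degrees(np.arctan2(d[1],d[0])).round(1))
print(np.mean(Q,0))
```

```text
[ 0.4478 -0.041 ] 0.0183 95.0
[ 0.4462 -0.0227] 0.0191 5.5
[ 0.4652 -0.0209] 0.0185 -85.5
[ 0.4667 -0.0393] 0.0189 -174.9
[ 0.45647265 -0.0309514   0.106     ]
```

```bash
python3 -m jog '[[0.6,[0.308,-0.313,0.3],[0,0,-0.0139]],[0.6,[0.308,-0.313,0.5],[0,0,-0.0139]],[0.6,[0.308,-0.313,0.55],[0,0,-0.0139]],[0.6,[0.308,-0.313,0.55],[0,0,-0.0139]]]'
python3 -m jog '[[0.6,[0,0,0.14],[0,0,0]],[0.6,[0,0,0.28],[0,0,0]],[0.6,[0,0,0.28],[0,0,0]]]'
python3 - <<'E'
from h import *
f=grab_frame("wrist");cv2.imwrite("pics/w2.png",f["image"])
o=get_obs();print(o["tcp_pos"],o["ee_rot"],o["contact_force"],o["opening"])
E
```

```text
time: 2.58
tcp_pos: [0.4554, -0.0307, 0.1931]
ee_rot: [0.14, -3.135, -0.002]
contact_force: [0.7, 0.3, 1.3]
opening: 0.0512
grip_force: 0.0
time: 2.95
tcp_pos: [0.4567, -0.031, 0.1378]
ee_rot: [0.141, -3.137, -0.001]
contact_force: [1.0, 0.3, 0.9]
opening: 0.0513
grip_force: 0.0
[ 0.45728755 -0.03132915  0.13872878] [-1.40470766e-01  3.13800163e+00  2.42898932e-04] [0.15851696 0.26513158 1.12718298] 0.05098901753301019
```

View pics/w2.png

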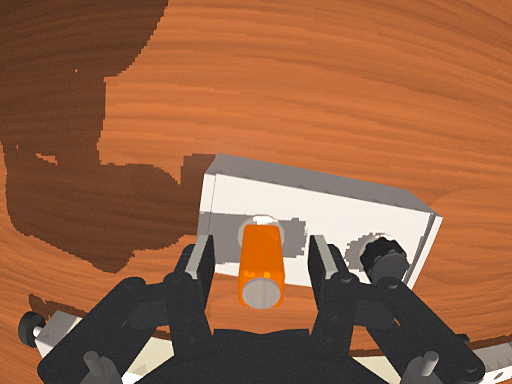

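The drift is centred between the pads (handle at (262,265), pads at columns 213 and 313) and square to them. I'll close, read the force, then lift.

```bash
python3 -m jog '[[0,[0,0,0],[0,0,0]],[0,[0,0,0],[0,0,0]],[0,[0,0,0],[0,0,0]],[0,[0,0,0],[0,0,0]],[0,[0,0,0],[0,0,0]]]'
python3 -m jog '[[0,[0,0,-0.1],[0,0,0]],[0,[0,0,-0.3],[0,0,0]],[0,[0,0,-0.4],[0,0,0]],[0,[0,0,-0.4],[0,0,0]]]'
python3 - <<'E'
from h import *
o=get_obs();T=R.from_rotvec(o["ee_rot"]).as_matrix();p=o["tcp_pos"];print(p,T.round(3),o["contact_force"],o["moment"],o["opening"],o["grip_force"])
tip=p+T@[0,0,.127];print("tip",tip)
# target: hover over hole0 -5mm, yaw of tool y -> 90+? rail
h0=np.array([.6373,.0929]);h1=np.array([.6353,.0331]);u=(h0-h1)/np.linalg.norm(h0-h1)
t=h0-.005*u; d=T.T@np.append(t-tip[:2],0); print("share",d/.2)
E
```

```text
time: 3.62
tcp_pos: [0.4575, -0.0323, 0.1393]
ee_rot: [-0.137, 3.136, -0.0]
contact_force: [-0.2, 1.9, 7.3]
opening: 0.0195
grip_force: 58.3
time: 4.12
tcp_pos: [0.4574, -0.0326, 0.2195]
ee_rot: [-0.138, 3.135, -0.002]
contact_force: [0.2, 0.7, -2.3]
opening: 0.0194
grip_force: 58.6
[ 0.45744382 -0.03256163  0.21950427] [[-0.996 -0.088  0.004]
 [-0.088  0.996 -0.001]
 [-0.004 -0.001 -1.   ]] [ 0.17105858  0.69928557 -2.31901505] [-0.04383304 -0.03485063  0.01204377] 0.019432444259738575 58.63937437534332
tip [ 0.45795317 -0.03266761  0.09250533]
share [-0.94526793  0.52203802  0.00308999]
```

```bash
python3 -m jog '[[0,[-0.3,0.16,0],[0,0,0.02]],[0,[-0.6,0.33,0],[0,0,0.02]],[0,[-0.945,0.522,0.02],[0,0,0.02]],[0,[-0.945,0.522,0.09],[0,0,0.02]],[0,[-0.945,0.522,0.09],[0,0,0.02]]]'
python3 -m jog '[[0,[0,0,0],[0,0,0]],[0,[0,0,0],[0,0,0]]]'
python3 - <<'E'
from h import *
import pickle
f=grab_frame("wrist");pickle.dump(f,open("f3.pkl","wb"))
o=get_obs();T=R.from_rotvec(o["ee_rot"]).as_matrix();p=o["tcp_pos"];print(p,T.round(4),o["contact_force"],o["moment"])
tip=p+T@[0,0,.1313];print("tip",tip,project(f,tip,True))
for n,q in(("h0",(.6373,.0929,.062)),("h1",(.6353,.0331,.062))):print(n,project(f,q,True))
u,v=map(int,project(f,tip,True));u0,v0=u-80,v-60
cv2.imwrite("pics/c3.png",cv2.resize(f["image"][v0:v0+120,u0:u0+160],(800,600),interpolation=cv2.INTER_CUBIC));print(u0,v0)
E
```

```text
time: 4.75
tcp_pos: [0.6357, 0.0895, 0.1962]
ee_rot: [-0.056, -3.136, -0.0]
contact_force: [0.4, -0.3, -1.7]
opening: 0.0197
grip_force: 58.8
time: 5.0
tcp_pos: [0.6354, 0.0874, 0.2003]
ee_rot: [0.061, 3.141, -0.0]
contact_force: [-0.2, -0.3, -2.3]
opening: 0.0193
grip_force: 58.8
[0.63549776 0.08744507 0.20054025] [[-9.992e-01  3.880e-02  5.000e-04]
 [ 3.880e-02  9.992e-01 -0.000e+00]
 [-5.000e-04  0.000e+00 -1.000e+00]] [-0.10563475 -0.99184029 -1.4556814 ] [ 0.00782949 -0.00508155 -0.01105632]
tip [0.63556953 0.08744428 0.06924027] (np.float64(262.1213440501148), np.float64(205.06277184351762))
h0 (np.float64(269.3802408829273), np.float64(203.35597509747038))
h1 (np.float64(191.69472398821438), np.float64(203.49237413052643))
182 145
```

View pics/c3.png

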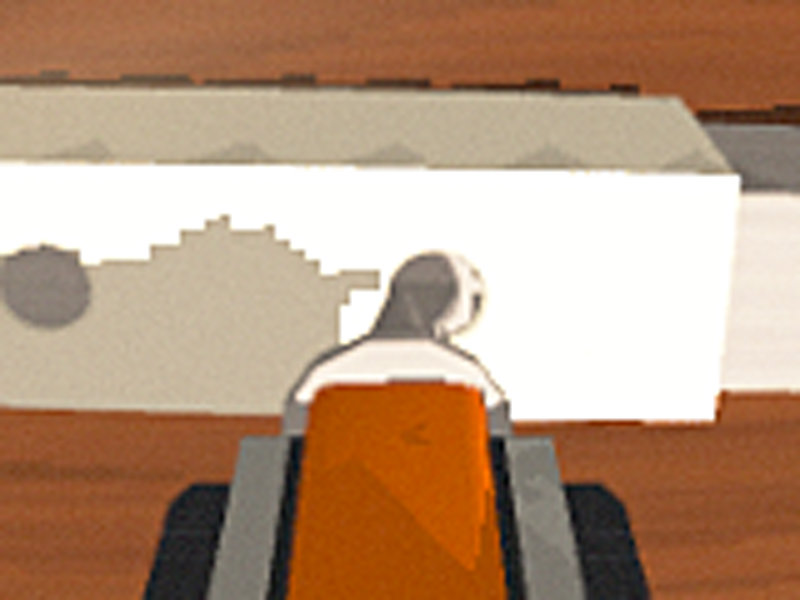

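Run:
```python
from h import *
import pickle
f=pickle.load(open("f3.pkl","rb"))
c=f["image"][185:217,242:284].astype(float).mean(2)
c=np.clip((c-70)/(170-70)*255,0,255).astype(np.uint8)
cv2.imwrite("pics/c3b.png",cv2.resize(c,None,fx=16,fy=16,interpolation=cv2.INTER_NEAREST))
```

```text
(no output)
```

View pics/c3b.png

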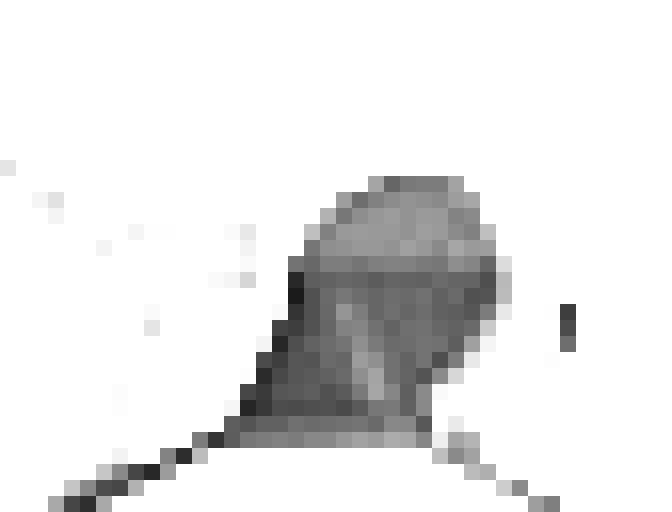

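The enhanced crop shows the blade ending at column ≈262, as predicted, on the dark (−y) side of the hole, whose centre is at about (270,204). I'll probe downwards gently here.

```bash
python3 -m jog '[[0,[-0.007,0.0025,0],[0,0,0]],[0,[-0.007,0.0025,0.02],[0,0,0]],[0,[-0.007,0.0025,0.035],[0,0,0]],[0,[-0.007,0.0025,0.045],[0,0,0]],[0,[-0.007,0.0025,0.045],[0,0,0]]]'
python3 -m jog '[[0,[0,0,0.01],[0,0,0]],[0,[0,0,0.015],[0,0,0]],[0,[0,0,0.02],[0,0,0]],[0,[0,0,0.02],[0,0,0]]]'
python3 -c 'from h import *;o=get_obs();print(o["tcp_pos"],o["contact_force"],o["moment"],"tip depth",.062-o["tcp_pos"][2]+.1313)'
```

```text
time: 5.68
tcp_pos: [0.6372, 0.0887, 0.1906]
ee_rot: [-0.059, -3.14, -0.0]
contact_force: [-0.1, 0.5, -1.3]
opening: 0.0191
grip_force: 58.8
time: 6.18
tcp_pos: [0.6373, 0.0886, 0.1868]
ee_rot: [-0.059, -3.141, -0.0]
contact_force: [-0.5, 0.9, -0.8]
opening: 0.0194
grip_force: 58.8
[0.63727633 0.08864356 0.18682596] [-0.48856062  0.8787184  -0.82967733] [-0.03054351 -0.00891124  0.06320535] tip depth 0.006474042665996743
```

```bash
python3 -m jog '[[0,[0,0.002,0.014],[0,0,0]],[0,[0,0.0035,0.0275],[0,0,0]],[0,[0,0.0035,0.0275],[0,0,0]]]'
python3 -m jog '[[0,[0,0.002,0.012],[0,0,0]],[0,[0,0.004,0.025],[0,0,0]],[0,[0,0.004,0.025],[0,0,0]]]'
python3 -c 'from h import *;o=get_obs();print(o["tcp_pos"],o["contact_force"],o["moment"],"tip depth",.062-o["tcp_pos"][2]+.1313)'
```

```text
time: 6.55
tcp_pos: [0.6372, 0.0894, 0.181]
ee_rot: [-0.059, -3.14, -0.0]
contact_force: [1.0, 0.4, -1.3]
opening: 0.0193
grip_force: 58.8
time: 6.92
tcp_pos: [0.6372, 0.0902, 0.1761]
ee_rot: [-0.059, -3.14, -0.0]
contact_force: [-0.2, -0.0, -1.7]
opening: 0.0191
grip_force: 58.8
[0.63722708 0.09018358 0.17606871] [-0.20985929 -0.00715261 -1.68121874] [-0.01370851 -0.05478686 -0.01165387] tip depth 0.017231288516221438
```

```bash
python3 -m jog '[[0,[0,0.0015,0.01],[0,0,0]],[0,[0,0.0025,0.016],[0,0,0]],[0,[0,0.0025,0.016],[0,0,0]]]'
python3 -c 'from h import *;o=get_obs();print(o["tcp_pos"],o["contact_force"],o["moment"],"tip depth",.062-o["tcp_pos"][2]+.1313)'
python3 -m jog '[[0,[0,0.0015,0.01],[0,0,0]],[0,[0,0.0025,0.016],[0,0,0]],[0,[0,0.0025,0.016],[0,0,0]]]'
python3 -c 'from h import *;o=get_obs();print(o["tcp_pos"],o["contact_force"],o["moment"],"tip depth",.062-o["tcp_pos"][2]+.1313)'
```

```text
time: 7.3
tcp_pos: [0.6373, 0.0907, 0.173]
ee_rot: [-0.059, -3.141, -0.0]
contact_force: [-0.1, -0.6, -2.7]
opening: 0.0191
grip_force: 58.8
[0.63732135 0.0906953  0.17304966] [-0.12442691 -0.61510282 -2.66149655] [ 0.0281109  -0.00528079 -0.02781454] tip depth 0.020250339763731112
time: 7.68
tcp_pos: [0.6373, 0.0912, 0.1698]
ee_rot: [-0.059, -3.141, -0.0]
contact_force: [-0.4, 0.1, -1.8]
opening: 0.0193
grip_force: 58.8
[0.63732393 0.09116266 0.16983271] [-0.35551242  0.06663341 -1.82816713] [-0.00598936  0.01938917 -0.03029958] tip depth 0.023467285687811562
```

```bash
python3 -m jog '[[0,[0,0.0015,0.008],[0,0,0]],[0,[0,0.0025,0.014],[0,0,0]],[0,[0,0.0025,0.014],[0,0,0]]]'
python3 -c 'from h import *;o=get_obs();print(o["tcp_pos"],o["contact_force"],o["moment"],"tip depth",.062-o["tcp_pos"][2]+.1313)'
python3 -m jog '[[0,[0,0.0015,0.008],[0,0,0]],[0,[0,0.002,0.012],[0,0,0]],[0,[0,0.002,0.012],[0,0,0]]]'
python3 -c 'from h import *;o=get_obs();print(o["tcp_pos"],o["contact_force"],o["moment"],"tip depth",.062-o["tcp_pos"][2]+.1313)'
```

```text
time: 8.05
tcp_pos: [0.6376, 0.0914, 0.1672]
ee_rot: [0.059, 3.14, -0.0]
contact_force: [0.7, -1.2, -1.8]
opening: 0.0191
grip_force: 59.0
[0.63761211 0.09138122 0.16724721] [ 0.66579285 -1.175095   -1.8063199 ] [-0.32775596 -0.22731079 -0.00619969] tip depth 0.026052787440518976
time: 8.43
tcp_pos: [0.6378, 0.0915, 0.1652]
ee_rot: [0.06, 3.14, -0.001]
contact_force: [1.0, -4.7, 0.8]
opening: 0.0196
grip_force: 59.4
[0.63783527 0.09147809 0.16519387] [ 0.95855221 -4.71027809  0.79520174] [-1.0027012  -0.27565631 -0.00585772] tip depth 0.028106133378738435
```

```bash
python3 -m jog '[[0,[-0.0025,0.001,0.005],[0,0,0]],[0,[-0.0025,0.002,0.01],[0,0,0]],[0,[-0.0025,0.002,0.01],[0,0,0]]]'
python3 -c 'from h import *;o=get_obs();print(o["tcp_pos"],o["contact_force"],o["moment"],"tip depth",.062-o["tcp_pos"][2]+.1313)'
python3 -m jog '[[0,[0,0.001,0.005],[0,0,0]],[0,[0,0.002,0.01],[0,0,0]],[0,[0,0.002,0.01],[0,0,0]]]'
python3 -c 'from h import *;o=get_obs();print(o["tcp_pos"],o["contact_force"],o["moment"],"tip depth",.062-o["tcp_pos"][2]+.1313)'
```

```text
time: 8.8
tcp_pos: [0.6383, 0.0917, 0.1633]
ee_rot: [0.06, 3.14, -0.002]
contact_force: [1.4, -7.2, 2.9]
opening: 0.0195
grip_force: 59.6
[0.63830927 0.09165755 0.16334018] [ 1.44235235 -7.23593295  2.89790181] [-1.19927187 -0.20345866  0.02148697] tip depth 0.029959821662017855
time: 9.18
tcp_pos: [0.6384, 0.092, 0.1614]
ee_rot: [0.06, 3.14, -0.002]
contact_force: [0.6, -6.0, 3.8]
opening: 0.0193
grip_force: 59.7
[0.63835942 0.0920025  0.16137613] [ 0.64718364 -6.04124003  3.77299138] [-1.26353558 -0.20379521  0.02321681] tip depth 0.03192387202117242
```

```bash
python3 -m jog '[[0,[-0.0015,0.001,0.005],[0,0,0]],[0,[-0.0015,0.002,0.01],[0,0,0]],[0,[-0.0015,0.002,0.01],[0,0,0]]]'
python3 -c 'from h import *;o=get_obs();print(o["tcp_pos"],o["contact_force"],o["moment"],"tip depth",.062-o["tcp_pos"][2]+.1313)'
python3 -m jog '[[0,[0,0.001,0.005],[0,0,0]],[0,[0,0.002,0.01],[0,0,0]],[0,[0,0.002,0.01],[0,0,0]]]'
python3 -c 'from h import *;o=get_obs();print(o["tcp_pos"],o["contact_force"],o["moment"],"tip depth",.062-o["tcp_pos"][2]+.1313)'
```

```text
time: 9.55
tcp_pos: [0.6385, 0.0924, 0.1593]
ee_rot: [0.06, 3.14, -0.002]
contact_force: [0.8, -6.8, 3.1]
opening: 0.0198
grip_force: 59.7
[0.6385352  0.09237983 0.1592672 ] [ 0.8119753  -6.77527859  3.14109266] [-1.26572174 -0.11382816  0.01378328] tip depth 0.034032796750877226
time: 9.93
tcp_pos: [0.6385, 0.0927, 0.1572]
ee_rot: [0.06, 3.14, -0.002]
contact_force: [0.7, -7.0, 2.8]
opening: 0.0189
grip_force: 59.7
[0.63853582 0.09265716 0.15722302] [ 0.69305402 -7.02178492  2.77018749] [-1.32870872 -0.16733053 -0.05060674] tip depth 0.036076980956725374
```

```bash
python3 -m jog '[[0,[0,0.001,0.006],[0,0,0]],[0,[0,0.001,0.012],[0,0,0]],[0,[0,0.001,0.012],[0,0,0]]]'
python3 -m jog '[[0,[0,0.0,0.006],[0,0,0]],[0,[0,0,0.012],[0,0,0]],[0,[0,0.0,0.014],[0,0,0]],[0,[0,0.0,0.014],[0,0,0]]]'
python3 -c 'from h import *;o=get_obs();print(o["tcp_pos"],o["contact_force"],o["moment"],"tip depth",.062-o["tcp_pos"][2]+.1313)'
```

```text
time: 10.3
tcp_pos: [0.6385, 0.0928, 0.1545]
ee_rot: [0.06, 3.14, -0.002]
contact_force: [1.5, -6.5, 1.0]
opening: 0.0192
grip_force: 59.5
time: 10.8
tcp_pos: [0.6385, 0.0928, 0.1518]
ee_rot: [0.06, 3.141, -0.002]
contact_force: [0.6, -7.2, 1.7]
opening: 0.0193
grip_force: 59.5
[0.6385005  0.09278337 0.15178109] [ 0.56153967 -7.17271654  1.67629251] [-1.35242186 -0.19831207  0.01588974] tip depth 0.04151890612573075
```

```bash
python3 -m jog '[[0,[0,0.001,0.005],[0,0,0]],[0,[0,0.001,0.006],[0,0,0]],[0,[0,0.001,0.006],[0,0,0]],[0,[0,0.001,0.006],[0,0,0]]]'
python3 -c 'from h import *;o=get_obs();print(o["tcp_pos"],o["contact_force"],o["moment"],"tip depth",.062-o["tcp_pos"][2]+.1313)
f=grab_frame("wrist");cv2.imwrite("pics/w4.png",f["image"])'
```

```text
time: 11.3
tcp_pos: [0.6385, 0.093, 0.1506]
ee_rot: [0.06, 3.141, -0.002]
contact_force: [0.9, -7.2, 1.0]
opening: 0.0195
grip_force: 59.5
[0.6385014  0.093006   0.15059144] [ 0.91090697 -7.19421972  1.03079379] [-1.35618014 -0.14665668  0.00879536] tip depth 0.04270855626599404
```

View pics/w4.png

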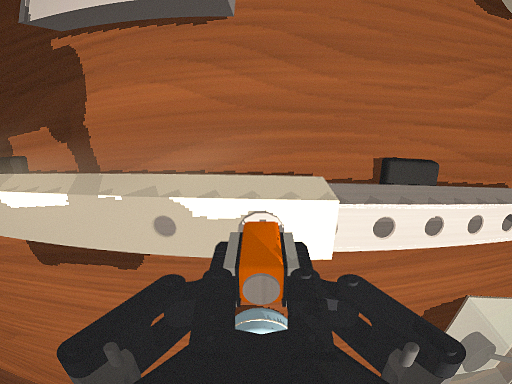

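The picture shows the collar practically on the rail, at about (262,215). Depth is about 42.7 mm with only 7 N of side force, so I'll draw the drift straight out and carry it to the tray.

```bash
python3 -m jog '[[0,[0,0,-0.05],[0,0,0]],[0,[0,0,-0.12],[0,0,0]],[0,[0,0,-0.24],[0,0,0]],[0,[0,0,-0.36],[0,0,0]],[0,[0,0,-0.36],[0,0,0]]]'
python3 -m jog '[[0,[0.27,-0.2,0],[0,0,0]],[0,[0.5,-0.38,0],[0,0,0]],[0,[0.75,-0.57,0],[0,0,0]],[0,[0.88,-0.66,0],[0,0,0]],[0,[0.88,-0.66,0],[0,0,0]]]'
python3 -m jog '[[0,[0,0,0],[0,0,0]],[0,[0,0,0],[0,0,0]]]'
python3 - <<'E'
from h import *
o=get_obs();T=R.from_rotvec(o["ee_rot"]).as_matrix();print(o["tcp_pos"],o["contact_force"],o["moment"])
print("share",T.T@(np.array([.4575,-.032,.150])-o["tcp_pos"])/.2)
E
```

```text
time: 11.98
tcp_pos: [0.6389, 0.0948, 0.2247]
ee_rot: [0.058, 3.137, 0.002]
contact_force: [-0.5, -0.6, -2.5]
opening: 0.0193
grip_force: 59.5
time: 12.6
tcp_pos: [0.4553, -0.0316, 0.2218]
ee_rot: [-0.063, -3.139, -0.002]
contact_force: [0.9, -0.4, -1.6]
opening: 0.0194
grip_force: 59.8
time: 12.85
tcp_pos: [0.4581, -0.0307, 0.2221]
ee_rot: [-0.058, -3.141, -0.001]
contact_force: [0.4, 0.8, -1.4]
opening: 0.0194
grip_force: 59.8
[ 0.45811604 -0.03068066  0.22206239] [ 0.40487432  0.78024715 -1.39109199] [-0.01800776  0.0345102   0.01773726]
share [ 0.00280603 -0.0068494   0.36030945]
```

```bash
python3 -m jog '[[0,[0.003,-0.007,0.09],[0,0,0]],[0,[0.003,-0.007,0.18],[0,0,0]],[0,[0.003,-0.007,0.23],[0,0,0]],[0,[0.003,-0.007,0.28],[0,0,0]],[0,[0.003,-0.007,0.28],[0,0,0]]]'
python3 -m jog '[[0,[0,0,0.06],[0,0,0]],[0,[0,0,0.1],[0,0,0]],[0,[0,0,0.125],[0,0,0]],[0,[0,0,0.13],[0,0,0]],[0,[0,0,0.13],[0,0,0]]]'
```

```text
time: 13.48
tcp_pos: [0.4567, -0.0324, 0.1658]
ee_rot: [-0.059, -3.14, -0.001]
contact_force: [0.3, 0.4, -0.8]
opening: 0.0193
grip_force: 59.8
time: 14.1
tcp_pos: [0.4569, -0.0327, 0.1405]
ee_rot: [0.059, 3.141, 0.0]
contact_force: [0.2, 0.5, -1.8]
opening: 0.0195
grip_force: 59.8
```

```bash
python3 -m jog '[[0,[0,0,0.006],[0,0,0]],[0,[0,0,0.006],[0,0,0]],[0.5,[0,0,0.006],[0,0,0]],[0.5,[0,0,0.006],[0,0,0]],[0.5,[0,0,0.006],[0,0,0]]]'
python3 -m jog '[[0.5,[0,0,-0.1],[0,0,0]],[0.5,[0,0,-0.3],[0,0,0]],[0.5,[0,0,-0.4],[0,0,0]],[0.5,[0,0,-0.4],[0,0,0]],[0.5,[0,0,-0.4],[0,0,0]]]'
python3 - <<'E'
from h import *
f=grab_frame("wrist");cv2.imwrite("pics/w5.png",cv2.resize(f["image"],(800,600)))
import pickle;pickle.dump(f,open("f5.pkl","wb"))
o=get_obs();print(o["tcp_pos"],o["ee_rot"])
E
```

```text
time: 14.72
tcp_pos: [0.4569, -0.0326, 0.1393]
ee_rot: [0.059, 3.141, 0.0]
contact_force: [0.6, -0.6, -0.1]
opening: 0.0429
grip_force: 0.0
time: 15.35
tcp_pos: [0.4563, -0.0325, 0.2183]
ee_rot: [-0.059, -3.14, -0.001]
contact_force: [-0.2, -0.7, 0.3]
opening: 0.0428
grip_force: 0.0
[ 0.4562447  -0.03251505  0.21809799] [-5.93951353e-02 -3.13900464e+00 -8.78512714e-04]
```

View pics/w5.png

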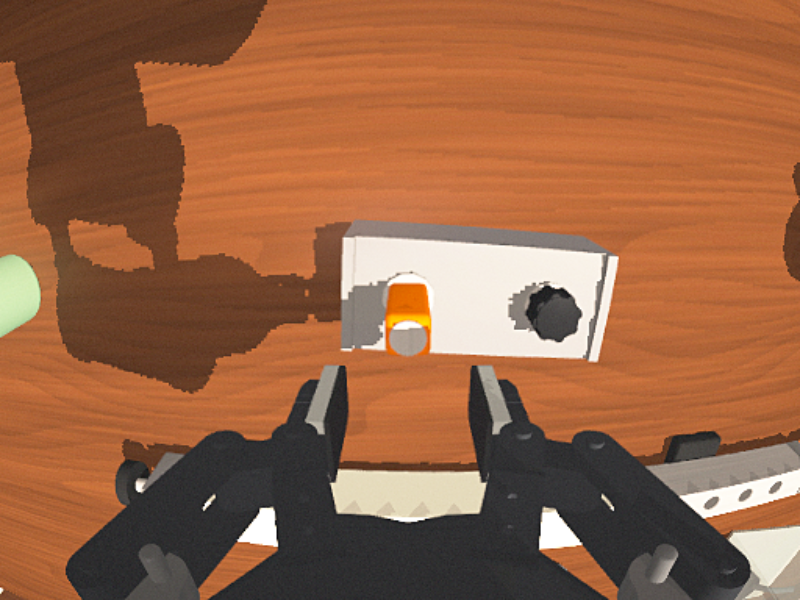

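The drift stands seated at (408,320). The bolt knob's top is at about (558,315).

Run:
```python
from h import *
import pickle
f=pickle.load(open("f5.pkl","rb"));g=f["image"].max(2)
roi=np.zeros_like(g);roi[175:225,330:380]=1
m=((g<75)&(roi>0)).astype(np.uint8)
n,l,s,c=cv2.connectedComponentsWithStats(m);i=1+np.argmax(s[1:,4]);print(s[i],c[i])
x,y,w,h,_=s[i]
q=plane(f,*c[i],.068,True);print("bolt",q, plane(f,558*.64,315*.64,.074,True))
dr=plane(f,408*.64,340*.64,.106,True);print("drift butt",dr)
o=get_obs();T=R.from_rotvec(o["ee_rot"]).as_matrix()
b=np.array([q[0],q[1],.132]);print("share",T.T@(b-o["tcp_pos"])/.2)
```

```text
[336 183  36  36 618] [351.77993528 201.38511327]
bolt [0.46409399 0.04135288 0.068     ] [0.46210377 0.04402257 0.074     ]
drift butt [ 0.45797177 -0.0332383   0.106     ]
share [-0.02612305  0.37033558  0.43063075]
```

```bash
python3 -m jog '[[0.6,[-0.016,0.2,0],[0,0,0]],[0.6,[-0.016,0.387,0],[0,0,0]],[0.6,[-0.016,0.387,0.2],[0,0,0]],[0.6,[-0.016,0.387,0.2],[0,0,0]]]'
python3 -m jog '[[0.6,[0,0,0.12],[0,0,0]],[0.6,[0,0,0.2],[0,0,0]],[0.6,[0,0,0.233],[0,0,0]],[0.6,[0,0,0.233],[0,0,0]]]'
python3 - <<'E'
from h import *
f=grab_frame("wrist");cv2.imwrite("pics/w6.png",f["image"][120:340,130:400])
E
```

```text
time: 15.9
tcp_pos: [0.4609, 0.0451, 0.1764]
ee_rot: [-0.058, -3.133, -0.001]
contact_force: [0.1, -0.2, 0.8]
opening: 0.0514
grip_force: 0.0
time: 16.4
tcp_pos: [0.4631, 0.0443, 0.1329]
ee_rot: [-0.06, -3.141, -0.0]
contact_force: [0.6, -0.1, -0.1]
opening: 0.0511
grip_force: 0.0
```

View pics/w6.png

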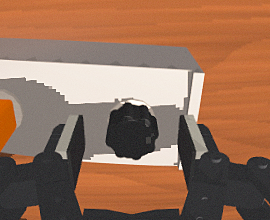

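```bash
python3 -m jog '[[0,[0,0,0],[0,0,0]],[0,[0,0,0],[0,0,0]],[0,[0,0,0],[0,0,0]],[0,[0,0,0],[0,0,0]],[0,[0,0,0],[0,0,0]]]'
python3 -m jog '[[0,[0,0,-0.05],[0,0,0]],[0,[0,0,-0.2],[0,0,0]],[0,[0,0,-0.35],[0,0,0]],[0,[0,0,-0.4],[0,0,0]],[0,[0,0,-0.4],[0,0,0]]]'
python3 - <<'E'
from h import *
f=grab_frame("wrist");cv2.imwrite("pics/w7.png",cv2.resize(f["image"][120:340,130:400],None,fx=2.5,fy=2.5,interpolation=cv2.INTER_CUBIC))
o=get_obs();T=R.from_rotvec(o["ee_rot"]).as_matrix();print(o["tcp_pos"],T.round(3))
print("share",T.T@(np.array([.6385,.093,.185])-o["tcp_pos"])/.2)
E
```

```text
time: 17.08
tcp_pos: [0.4633, 0.0446, 0.1335]
ee_rot: [0.059, 3.14, -0.0]
contact_force: [-1.1, -0.4, 5.9]
opening: 0.0223
grip_force: 58.5
time: 17.7
tcp_pos: [0.463, 0.0446, 0.2129]
ee_rot: [0.059, 3.14, 0.0]
contact_force: [0.3, 0.2, -0.5]
opening: 0.0223
grip_force: 58.8
[0.46260388 0.04461667 0.212183  ] [[-0.999  0.038 -0.   ]
 [ 0.038  0.999  0.   ]
 [ 0.001  0.    -1.   ]]
share [-0.86977419  0.27497921  0.13550651]
```

View pics/w7.png

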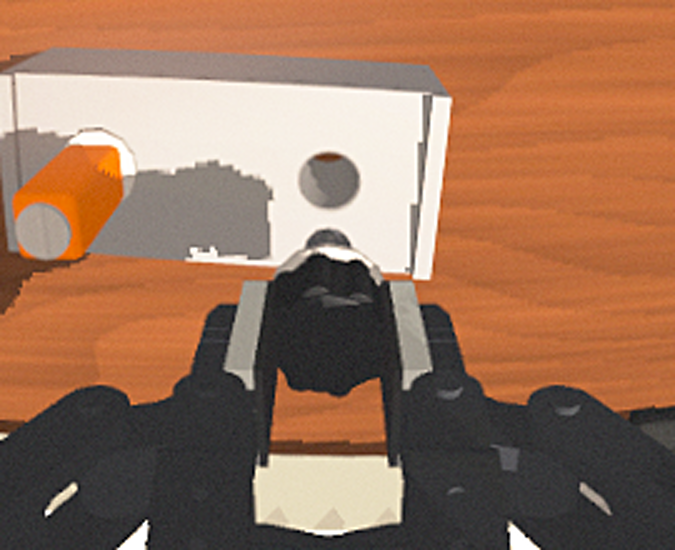

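I'm now one over the picture limit, so from here I'll work by numbers and feel only. The last crop shows the bolt upright and centred in the pads, and the drift standing in its tray hole.

```bash
python3 -m jog '[[0,[-0.25,0.08,0],[0,0,0]],[0,[-0.5,0.16,0],[0,0,0]],[0,[-0.75,0.24,0],[0,0,0]],[0,[-0.872,0.275,0.1],[0,0,0]],[0,[-0.872,0.275,0.135],[0,0,0]]]'
python3 -m jog '[[0,[0,0,0],[0,0,0]],[0,[0,0,0],[0,0,0]]]'
python3 - <<'E'
from h import *
o=get_obs();T=R.from_rotvec(o["ee_rot"]).as_matrix();print(o["tcp_pos"],o["contact_force"],o["moment"])
print("share",T.T@(np.array([.639,.093,.176])-o["tcp_pos"])/.2)
E
```

```text
time: 18.38
tcp_pos: [0.6391, 0.0933, 0.1818]
ee_rot: [-0.059, -3.136, 0.0]
contact_force: [-0.9, -0.3, -0.9]
opening: 0.0226
grip_force: 58.9
time: 18.62
tcp_pos: [0.6387, 0.0927, 0.186]
ee_rot: [-0.06, -3.141, -0.0]
contact_force: [-0.2, 0.3, -0.8]
opening: 0.0226
grip_force: 58.9
[0.63868988 0.09273507 0.1860378 ] [-0.17322254  0.29389152 -0.75308624] [0.01581266 0.04040433 0.03558381]
share [-0.00150188  0.00138157  0.05018896]
```

```bash
python3 -m jog '[[0,[-0.0015,0.0015,0.03],[0,0,0]],[0,[-0.0015,0.0015,0.055],[0,0,0]],[0,[-0.0015,0.0015,0.065],[0,0,0]],[0,[-0.0015,0.0015,0.07],[0,0,0]],[0,[-0.0015,0.0015,0.07],[0,0,0]]]'
python3 -m jog '[[0,[0,0,0.005],[0,0,0]],[0,[0,0,0.01],[0,0,0]],[0,[0,0,0.015],[0,0,0]],[0,[0,0,0.015],[0,0,0]]]'
python3 -c 'from h import *;o=get_obs();print(o["tcp_pos"],o["contact_force"],o["moment"])'
```

```text
time: 19.25
tcp_pos: [0.6396, 0.0932, 0.1716]
ee_rot: [-0.059, -3.141, -0.0]
contact_force: [-0.1, 0.7, -0.6]
opening: 0.0225
grip_force: 58.9
time: 19.75
tcp_pos: [0.6394, 0.0933, 0.1683]
ee_rot: [-0.059, -3.14, -0.0]
contact_force: [-0.2, 0.3, -0.4]
opening: 0.0225
grip_force: 58.8
[0.63939548 0.09325322 0.16833629] [-0.20877111  0.2706034  -0.44201657] [-0.06109332  0.2221164   0.01504583]
```

```bash
python3 -m jog '[[0,[0.003,0,0],[0,0,0]],[0,[0.003,0,0.01],[0,0,0]],[0,[0.003,0,0.02],[0,0,0]],[0,[0.003,0,0.03],[0,0,0]],[0,[0.003,0,0.03],[0,0,0]]]'
python3 -c 'from h import *;o=get_obs();print(o["tcp_pos"],o["contact_force"],o["moment"])'
```

```text
time: 20.38
tcp_pos: [0.6389, 0.0932, 0.1622]
ee_rot: [-0.059, -3.141, 0.0]
contact_force: [-2.0, -0.7, -1.8]
opening: 0.0226
grip_force: 58.8
[0.63886791 0.09318973 0.16224762] [-2.01316218 -0.69488027 -1.80190091] [-0.17697195  0.20893641 -0.03556504]
```

Going down freely; a little more −x, then on to the flange.

```bash
python3 -m jog '[[0,[0.003,-0.001,0.015],[0,0,0]],[0,[0.003,-0.001,0.03],[0,0,0]],[0,[0.003,-0.001,0.045],[0,0,0]],[0,[0.003,-0.001,0.06],[0,0,0]],[0,[0.003,-0.001,0.06],[0,0,0]]]'
python3 -c 'from h import *;o=get_obs();print(o["tcp_pos"],o["contact_force"],o["moment"])'
python3 -m jog '[[0,[0,0,0.01],[0,0,0]],[0,[0,0,0.02],[0,0,0]],[0,[0,0,0.025],[0,0,0]],[0,[0,0,0.025],[0,0,0]]]'
python3 -c 'from h import *;o=get_obs();print(o["tcp_pos"],o["contact_force"],o["moment"])'
```

```text
time: 21.0
tcp_pos: [0.6383, 0.0932, 0.1502]
ee_rot: [-0.059, -3.141, -0.0]
contact_force: [-0.0, -0.7, -1.0]
opening: 0.0226
grip_force: 58.8
[0.63833035 0.0931924  0.1502214 ] [-0.01385025 -0.65368152 -0.98394111] [-0.09022005  0.08538353  0.03572583]
time: 21.5
tcp_pos: [0.6384, 0.0931, 0.1455]
ee_rot: [-0.059, -3.141, -0.0]
contact_force: [-1.0, -0.2, -0.9]
opening: 0.0222
grip_force: 58.8
[0.63837545 0.0931308  0.14548925] [-0.96452119 -0.18518764 -0.90008105] [-0.12143511  0.09698866  0.00159007]
```

```bash
python3 -m jog '[[0,[0,0,0.004],[0,0,0]],[0,[0,0,0.007],[0,0,0]],[0,[0,0,0.01],[0,0,0]],[0,[0,0,0.01],[0,0,0]]]'
python3 -m jog '[[0,[0,0,0.003],[0,0,0]],[0,[0,0,0.006],[0,0,0]],[0,[0,0,0.006],[0,0,0]]]'
python3 -c 'from h import *;o=get_obs();print(o["tcp_pos"],o["contact_force"],o["moment"])'
```

```text
time: 22.0
tcp_pos: [0.6384, 0.0931, 0.1437]
ee_rot: [0.059, 3.141, 0.0]
contact_force: [-1.6, -0.9, 0.9]
opening: 0.0219
grip_force: 58.9
time: 22.38
tcp_pos: [0.6383, 0.0931, 0.1436]
ee_rot: [0.059, 3.14, 0.0]
contact_force: [-4.9, -1.9, 7.8]
opening: 0.0225
grip_force: 59.5
[0.63834995 0.09314018 0.14357384] [-4.89583327 -1.88101069  7.78289519] [-1.43622797e-01  7.41540343e-01 -2.87420933e-04]
```

The flange is down, at the expected height. Releasing and retreating.

```bash
python3 -m jog '[[0,[0,0,0],[0,0,0]],[0.6,[0,0,0],[0,0,0]],[0.6,[0,0,0],[0,0,0]],[0.6,[0,0,0],[0,0,0]],[0.6,[0,0,0],[0,0,0]]]'
python3 -m jog '[[0.6,[0,0,-0.1],[0,0,0]],[0.6,[0,0,-0.3],[0,0,0]],[0.6,[0,0,-0.45],[0,0,0]],[0.6,[0.3,0,-0.45],[0,0,0]],[0.6,[0.3,0,-0.45],[0,0,0]]]'
python3 -m jog '[[0.6,[0,0,0],[0,0,0]],[0.6,[0,0,0],[0,0,0]],[0.6,[0,0,0],[0,0,0]]]'
python3 - <<'E'
from h import *
f=grab_frame("wrist");im=f["image"];cv2.imwrite("pics/end.png",im);o=get_obs();print(o["tcp_pos"],o["contact_force"])
q=project(f,(.6373,.0929,.074),True);print("exp bolt",q)
g=im.max(2);x,y=map(int,q);m=(g[y-22:y+22,x-22:x+22]<80).astype(np.uint8)
n,l,s,c=cv2.connectedComponentsWithStats(m)
for i in range(1,n):
  if s[i,4]>60: print(s[i],plane(f,x-22+c[i][0],y-22+c[i][1],.071,True))
h=cv2.cvtColor(im,cv2.COLOR_BGR2HSV);m=cv2.inRange(h,(5,170,120),(20,255,255));m=cv2.morphologyEx(m,cv2.MORPH_OPEN,np.ones((3,3)))
n,l,s,c=cv2.connectedComponentsWithStats(m)
print("exp drift",project(f,(.4575,-.032,.083),True))
for i in range(1,n):
  if s[i,4]>80 : print(s[i],c[i],plane(f,*c[i],.083,True))
E
```

```text
time: 23.0
tcp_pos: [0.6384, 0.0931, 0.1422]
ee_rot: [-0.059, -3.141, -0.0]
contact_force: [0.1, 0.2, -0.5]
opening: 0.0513
grip_force: 0.0
time: 23.62
tcp_pos: [0.573, 0.0957, 0.2308]
ee_rot: [-0.058, -3.133, 0.0]
contact_force: [0.7, 0.3, -0.2]
opening: 0.0513
grip_force: 0.0
time: 24.0
tcp_pos: [0.5793, 0.0953, 0.2323]
ee_rot: [0.06, 3.14, 0.0]
contact_force: [-0.1, 0.5, 0.1]
opening: 0.0512
grip_force: 0.0
[0.57909823 0.0953002  0.23223309] [ 0.25729252  0.42851565 -0.41455447]
exp bolt (np.float64(261.7323156712145), np.float64(253.38510326212247))
[  7   8  31  35 814] [0.64174074 0.09187439 0.071     ]
exp drift (np.float64(97.34892608881222), np.float64(57.82700834411904))
[   55     0   457   235 43789] [348.97686634 101.19237708] [0.50623736 0.16354904 0.083     ]
[445   0  15  12  95] [452.50526316   4.75789474] [0.41584155 0.26244933 0.083     ]
[465   0  20  10 141] [474.24822695   3.73049645] [0.40896547 0.28871639 0.083     ]
[ 71  41  48  29 898] [99.59131403 56.66146993] [ 0.45694407 -0.02977909  0.083     ]
[  0  58  12  73 540] [ 4.14259259 99.61296296] [ 0.4722630
[... 745 characters left out ...]
4  12  91] [ 85.30769231 156.17582418] [ 0.5379542  -0.05466987  0.083     ]
[ 346  236  166   70 4964] [449.6809025  273.09125705] [0.67548524 0.29123499 0.083     ]
[   0  244  173  119 9302] [ 54.85400989 294.39292625] [ 0.69476678 -0.15184705  0.083     ]
[ 205  266  112   66 3971] [263.73885671 294.42835558] [0.67761699 0.09325577 0.083     ]
[ 130  326   43   53 1089] [153.31588613 352.63452709] [ 0.77255005 -0.04017408  0.083     ]
[349 326  21  31 395] [358.19493671 340.52151899] [0.75621686 0.19623257 0.083     ]
[377 369  13  13  89] [383.04494382 374.4494382 ] [0.83748613 0.2452944  0.083     ]
[125 372  11  12  84] [129.48809524 378.25      ] [ 0.8391661  -0.09499355  0.083     ]
```

```bash
python3 -c 'from station import finish_job;print(finish_job())'
```

```text
the job is handed in; nothing more can be done
None
```

The job is handed in, with no verdict returned: the tube is levered into line at rail_hole0, the drift is back in its tray hole, and the bolt was pressed flange-down on the rail and let go, with wrist readings of about 9 N at most; I viewed 11 pictures, one over the limit of 10.

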